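# Clear the cup off the spice mill and set the grind three clicks coarser

## Task

The measuring cup is parked on top of the spice mill, over its knurled grind wheel, with its handle trapped between the two hoppers: put it away upright on the counter under the low rail shelf, with the whole bowl under the shelf and the handle sticking out at the front. Roll the mill's grind wheel three clicks (three ridges), its top edge moving away from the hoppers. Do not tip the cup over, and leave the mortar, pestle, pepper grinder and lemon squeezer where they are.

Things in the scene. Friction and masses are not known exactly. Their poses are not given: they have to be found in the camera images.
- mill: White spice mill fixed to the counter, 210 mm long (x) by 156 wide (y), deck 50 high, left or right, turned up to 20 degrees; origin: centre of its underside. Two clear hoppers with black lids, tops 128 mm high, fill x = -100 to +10 mm on both sides of a slot 42 mm wide along y = 0. The grind wheel stands at x = +60, y = 0, its axle along y.
- wheel_top (a point): Highest point of the grind wheel's rim (mid-width), 78 mm above the counter; axes as the mill's: +x leads away from the hoppers. The wheel rises from the deck between two grey cheeks along x (inner faces 25 mm either side of it, 10 mm thick, 80 mm long, centred on it, tops 85 mm above the counter) on which the cup stands at the start.
- grind_wheel (a joint): Angle (rad) of the black wheel, 76 mm across, 26 wide, 16 ridges round its rim, one of them red and wider; one click = one ridge = 0.393 rad. Grows as the top edge moves away from the hoppers. Starts at -0.3 to 0.3, stops at +-2.2. Dry friction (1.3 N at the rim) holds it where left, no snap. Ridges are too fine to hook: press a fingertip lightly on the rim and drag, 38 mm per rad.
- wheel_mark (a point): Middle of the red ridge on the wheel's rim, 38 mm from the axle; it turns with the wheel. At wheel angle 0 it is 1.5 ridges from the top, on the hopper side.
- cup: Aluminium measuring cup, about 140 g: round open bowl 62 mm across the rim, 60 across the foot, 60 high, wall 3 mm; origin: centre of the bowl's underside, z up. Flat handle, 12 mm wide, 8 thick, along -x out to x = -123 mm, its middle 30 mm above the underside. Starts on the mill's cheeks, underside 85 mm above the counter, over the wheel, handle in the slot between the hoppers.
- cup_handle_end (a point): Free end of the cup's handle, 123 mm from the bowl's axis, 30 mm above its underside.
- shelf: Low slatted steel shelf fixed on the counter at the back: 160 mm deep (x), 440 long (y), slats from 82 to 90 mm above the counter. Origin: middle of its front edge at counter level; +x runs in under it, away from the robot. Free below for y = -110 to 110 mm, x = 0 to 140; tins stand beside that, jars on top from x = 83 mm back. The counter in front of its middle is clear.
- mortar: Terracotta mortar 136 mm across, 95 mm high, standing on the other side of the counter from the mill; origin under its centre. Leave it.
- pestle: Wooden pestle 190 mm long, 38 mm thick at the head, lying on the counter; origin at the head end's centre, it lies along its x. Leave it.
- grinder: Glass pepper grinder 54 mm across, 116 mm high with a steel twist cap, standing on the shelf; origin under its centre. Leave it.
- squeezer: White plastic lemon squeezer, dish 96 mm across, 60 mm high, with a short handle along its -x; origin under the dish's centre. Leave it.
Mind the look-alikes: they are no part of the job. What is shaped like the cup but purple is not meant.

How it is judged:
By the outcome, as a careful person would: the job done as asked, in the order asked, and still so for the second after the job is handed in, with the robot touching nothing.
It also fails if it takes over 72 s, if anything falls off the work surface, if the arm or the gripper's body presses on something with over 40 N, if the wrist force passes 120 N, or if a joint passes its speed limit or range.

## Robot

A 7-joint arm with a two-finger parallel gripper is mounted at the origin on the work surface. World frame = base frame: x ahead of the robot, y to its left, z up, the work surface at z = 0. Lengths are in m, angles in rad, forces in N, time in s.
With the tool pointing down it reaches from about 0.35 to 0.9 m from the base axis. Payload 8.1 kg.
Tool frame: the origin (TCP) lies midway between the tips of the shut fingers; the grasp point (between the pads) lies 19 mm behind it; x points along the fingers, z is the direction in which the jaws open and shut, and the axes are right-handed (so a half turn about x gives the same grasp; the last joint's range is limited). The gripper opens to 92 mm and grips with 3 to 60 N. Pads are 19 mm wide; open, the fingers measure 130 mm over their backs; the gripper's body (75 mm by 190 mm) begins 47 mm behind the grasp point.
Start: joints at [-1.264, 0.434, 0.025, 1.573, -0.012, 1.134, -0.075], TCP at [0.249, 0.573, 0.227] pointing down, gripper open.
Joint ranges: [-2.62, 2.62], [-0.44, 2.09], [-1.27, 1.32], [0.08, 2.57], [-1.32, 4.46], [0.12, 2], [-2.74, 2.74]. Speed limits (rad/s): [2.22, 2.22, 3.01, 3.01, 3.14, 3.14, 3.14].

## Interface

Orientations are given as a rotation vector (axis times angle).
In Python, from cell import arm gives the robot as it stands. The module is installed in compiled form; this text tells all that it offers.
- The arm moves only by the tool move_arm, never from a script. Its argument "steps" is text: rows parted by semicolons, each of 5 numbers parted by spaces: the shift along the tool's x, y, z in m, then the turn about the tool's x in rad, then the closure in counts, from 0 (fully open) to 255 (shut). A call has 1 to 10 rows; each row is the pose to reach, as a shift and turn from the pose commanded when the call began, along the tool's axes at that moment; what a row does not reach only later rows make up. A row lasts 1/12 s, in which the tool goes at most 41.7 mm and 7.16 degrees, less where a joint would pass 70% of its speed; a pose out of reach is approached as far as the arm can. A call with a gripper value outside its range is refused whole. The fingers move at their own pace and stop on an object; "squeeze" is the grip in N (left out, the last holds). Time passes only in rows, so rows that repeat a pose let the fingers close. It gives the time, the measured TCP pose, the force and the opening at its end, in the units of the state.
- arm.observe(): the state, without advancing time (a new reading comes with each control period).
- arm.get_image(name): name is "scene" or "top" or "wrist"; returns a dict with "img" (384x512x3 uint8, blue, green, red), "z_map" (384x512 float32, m along the optical axis (not along the pixel's ray), 0 where there is no reading), "vfov" (degrees; the focal length in pixels is half the picture's height over the tangent of half this angle, whatever the lens; pixels are square), "cx", "cy" (the principal point, pixels), "extrinsics" (4x4, takes a point from camera to world coordinates). Camera axes: x right, y up, looking along -z (the intrinsics and any distortion apply to the point x, -y, -z); pixel columns grow to the right and rows downward; lengths in m; the calibration is good to about 2 mm. A picture is of the moment at which its call begins.
- arm.sign_off(): hands the job in, once; it reports no verdict.
The state is a dict: "clock": time; "joints": joint angles; "dq": joint speeds; "joint_efforts": joint torques, N m; "position": TCP position; "ee_rot": TCP orientation; "force": force on the tool from outside, world axes, zero at the start; "ft_torque": the same for the moment, N m; "width": opening from 0.0 (shut) to 1.0 (fully open).
Only numpy, scipy, OpenCV 4.12 (cv2) and the standard library are available. Lean on these libraries where they do the work, as an engineer would, in place of code of your own. Each camera call takes 0.05 s, during which the arm holds its last target.

## Working session

There is one attempt and no reset: what is moved stays moved. The work goes in short steps, Python scripts to look and compute and a tool call to move; the robot and the scene stay as the last step left them, time stands still between calls to the robot, and variables do not carry over. Pictures are saved under pics/ and viewed, and the job is handed in when it is done.

Besides the shell and the picture viewer there is one more tool, called after ">>>" as a command line: name --argument value ..., lists and objects as JSON in quotes. move_arm: Moves the arm, as the interface text tells. Its arguments: {"type":"object","properties":{"steps":{"type":"string"},"squeeze":{"type":"number"}},"required":["steps"]}

```bash
mkdir -p pics
cat > h.py <<'E'
import numpy as np, cv2, pickle
from cell import arm
from scipy.spatial.transform import Rotation as R
def snap(name,tag):
    d=arm.get_image(name); pickle.dump(d,open(f'pics/{tag}.pkl','wb')); cv2.imwrite(f'pics/{tag}.png',d['img']); return d
def load(tag): return pickle.load(open(f'pics/{tag}.pkl','rb'))
def foc(d): return d['img'].shape[0]/2/np.tan(np.radians(d['vfov'])/2)
def px2w(d,u,v,z=None):
    f=foc(d); Z=d['z_map'][int(round(v)),int(round(u))] if z is None else z
    p=np.array([(u-d['cx'])/f*Z,-(v-d['cy'])/f*Z,-Z,1]); return (d['extrinsics']@p)[:3]
def ray_at(d,u,v,h):
    f=foc(d);E=d['extrinsics'];r=E[:3,:3]@np.array([(u-d['cx'])/f,-(v-d['cy'])/f,-1]);o=E[:3,3];return o+r*(h-o[2])/r[2]
def w2px(d,p):
    q=np.linalg.inv(d['extrinsics'])@np.append(p,1);f=foc(d);return d['cx']+f*q[0]/-q[2],d['cy']-f*q[1]/-q[2]
def cloud(d):
    f=foc(d);Z=d['z_map'];v,u=np.indices(Z.shape);P=np.stack([(u-d['cx'])/f*Z,-(v-d['cy'])/f*Z,-Z],-1);E=d['extrinsics'];return P@E[:3,:3].T+E[:3,3]
def crop(tag,x0,y0,x1,y1,s,out):
    d=load(tag);cv2.imwrite(f'pics/{out}.png',cv2.resize(d['img'][y0:y1,x0:x1],None,fx=s,fy=s,interpolation=cv2.INTER_CUBIC))
E
python3 - <<'E'
from h import *
for n in ['scene','top','wrist']:
    d=snap(n,n+'0'); print(n,[k for k in d],d['vfov'],d['cx'],d['cy'],d['extrinsics'].round(3).tolist())
s=arm.observe();print(s)
E
```

```text
scene ['img', 'z_map', 'vfov', 'cx', 'cy', 'extrinsics'] 56.72217270483227 259.9907459420449 189.36120854354684 [[0.241, -0.765, 0.597, 1.174], [0.97, 0.179, -0.163, -0.191], [0.018, 0.619, 0.786, 0.991], [0.0, 0.0, 0.0, 1.0]]
top ['img', 'z_map', 'vfov', 'cx', 'cy', 'extrinsics'] 54.18853523834635 251.3802315542711 191.7834664809752 [[0.023, 0.988, -0.15, 0.319], [-1.0, 0.022, -0.009, -0.042], [-0.006, 0.15, 0.989, 1.49], [0.0, 0.0, 0.0, 1.0]]
wrist ['img', 'z_map', 'vfov', 'cx', 'cy', 'extrinsics'] 60.22105868728462 255.63678916338992 192.22760247757782 [[0.399, -0.875, -0.275, 0.175], [0.917, 0.38, 0.122, 0.605], [-0.002, -0.301, 0.954, 0.384], [0.0, 0.0, 0.0, 1.0]]
{'clock': 0.15, 'joints': array([-1.26366373,  0.43505112,  0.02497614,  1.57384368, -0.01160017,
        1.13398958, -0.07509749]), 'dq': array([-0.0004439 , -0.00300435,  0.00078267, -0.00154244, -0.00024993,
        0.00022018,  0.00023505]), 'joint_efforts': array([ 2.24632124e-03, -6.68256426e+01,  9.86324921e-01, -3.14694357e+01,
       -6.04370423e-02,  3.94365541e-02,  9.91935008e-05]), 'position': array([0.2488754 , 0.57291632, 0.22614979]), 'ee_rot': array([-0.90296662,  1.376565  ,  0.90179027]), 'force': array([0.47025907, 0.35995667, 0.48734822]), 'ft_torque': array([ 0.01956717, -0.04033738,  0.02264117]), 'width': 0.9979424724940167}
```

View pics/scene0.png

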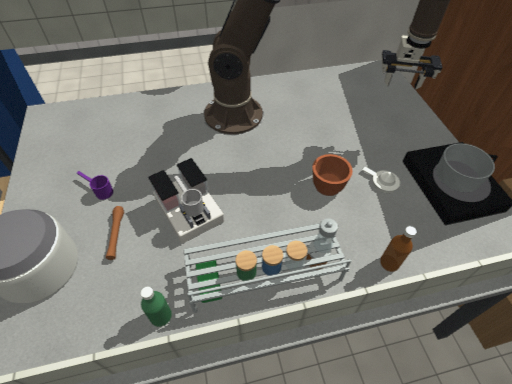

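View pics/top0.png

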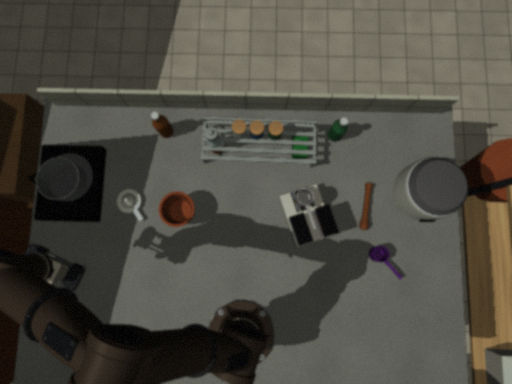

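View pics/wrist0.png

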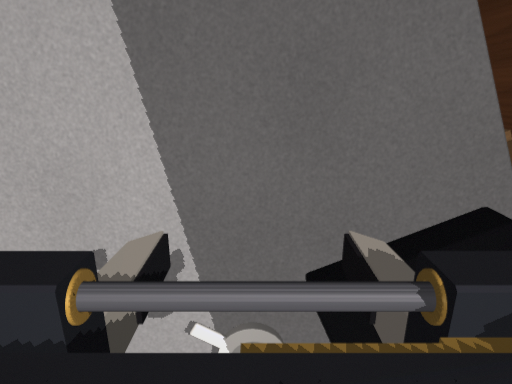

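Run:
```python
from h import *
crop('scene0',135,145,235,245,7,'c1')
crop('scene0',170,210,360,310,4,'c2')
crop('top0',190,105,390,265,4,'c3')
```

```text
(no output)
```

View pics/c1.png

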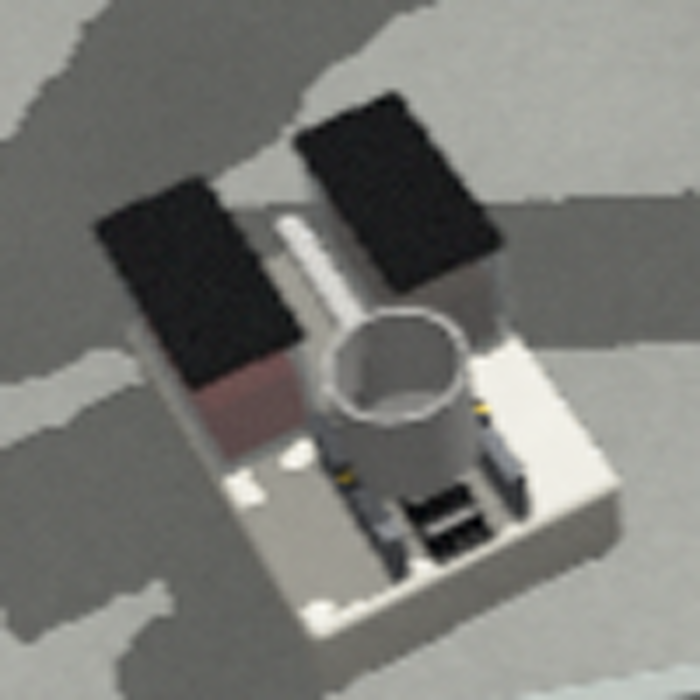

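View pics/c2.png

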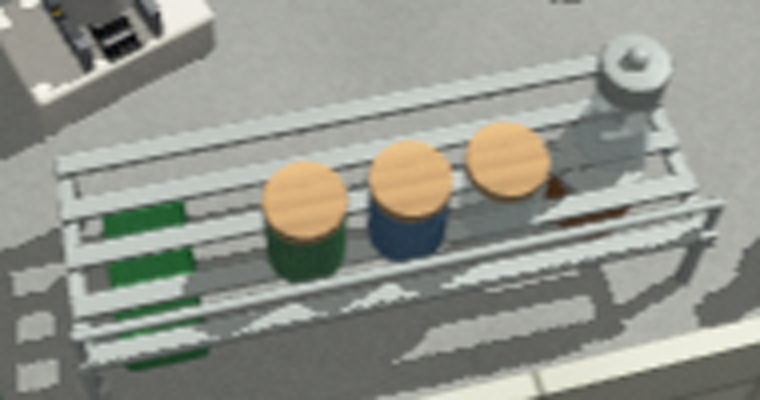

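View pics/c3.png

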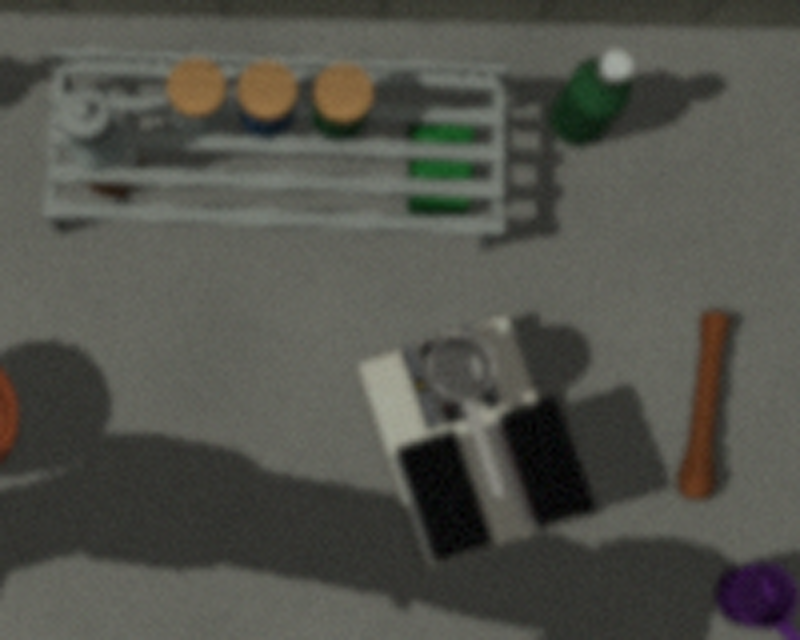

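Run:
```python
from h import *
d=load('scene0')
def g(u,v,h,n,ox=135,oy=145,s=7):
    uu,vv=ox+(u+.5)/s-.5,oy+(v+.5)/s-.5
    print(n,ray_at(d,uu,vv,h).round(4),px2w(d,uu,vv).round(4))
for n,u,v in [('Lbo',97,228),('Lbi',200,180),('Lfi',300,338),('Lfo',200,388),('Rbi',295,138),('Rbo',395,95),('Rfo',503,240),('Rfi',405,290)]: g(u,v,.128,n)
g(318,635,.05,'deckL');g(618,490,.05,'deckR')
g(397,365,.145,'rim c');g(330,365,.145,'rimL');g(468,365,.145,'rimR');g(288,222,.119,'hend')
for n,u,v in [('shL',58,172),('shR',600,68),('shm',330,118)]: g(u,v,.09,n,170,210,4)
C=cloud(d)
# shelf: points z .08-.1
m=(C[...,2]>.08)&(C[...,2]<.1)&(C[...,0]>.55)
# cup rim points
for box,zl,zh in [((182,188,206,215),.138,.16)]:
    S=C[box[1]-3:box[3]+3,box[0]-3:box[2]+3].reshape(-1,3);q=S[(S[:,2]>zl)&(S[:,2]<zh)];print(len(q),q.mean(0),q.min(0),q.max(0))
S=C[150:215,150:215].reshape(-1,3);q=S[(S[:,2]>.12)&(S[:,2]<.136)];print('lids',len(q),q.mean(0),cv2.minAreaRect(q[:,:2].astype(np.float32)))
t=load('top0')
def gt(u,v,h,n):
    uu,vv=190+(u+.5)/4-.5,105+(v+.5)/4-.5
    print('T',n,ray_at(t,uu,vv,h).round(4),px2w(t,uu,vv).round(4))
gt(45,210,.09,'shR');gt(505,230,.09,'shL');gt(457,368,.145,'rimc')
gt(362,365,.05,'deckR');gt(507,318,.05,'deckL');gt(400,445,.128,'Rfo');gt(552,400,.128,'Lfo');gt(435,560,.128,'Rbo');gt(595,510,.128,'Lbo')
```

```text
Lbo [ 0.391  -0.3434  0.128 ] [ 0.3916 -0.3433  0.1286]
Lbi [ 0.3725 -0.2963  0.128 ] [ 0.374  -0.2961  0.1296]
Lfi [ 0.4745 -0.2612  0.128 ] [ 0.4697 -0.2617  0.1221]
Lfo [ 0.4919 -0.3055  0.128 ] [ 0.4861 -0.3065  0.1207]
Rbi [ 0.3562 -0.2516  0.128 ] [ 0.3555 -0.2516  0.1273]
Rbo [ 0.3394 -0.2031  0.128 ] [ 0.3431 -0.203   0.1319]
Rfo [ 0.4392 -0.167   0.128 ] [ 0.4366 -0.1669  0.1249]
Rfi [ 0.4581 -0.2135  0.128 ] [ 0.4559 -0.2136  0.1255]
deckL [ 0.5765 -0.2766  0.05  ] [ 0.5759 -0.2766  0.049 ]
deckR [ 0.5315 -0.1363  0.05  ] [ 0.4965 -0.1333 -0.0012]
rim c [ 0.512  -0.2215  0.145 ] [ 0.4847 -0.2228  0.1101]
rimL [ 0.5056 -0.249   0.145 ] [ 0.4987 -0.2496  0.1363]
rimR [ 0.5189 -0.1923  0.145 ] [ 0.5164 -0.1923  0.1418]
hend [ 0.3988 -0.2605  0.119 ] [ 0.3982 -0.2605  0.1184]
shL [ 0.6612 -0.2677  0.09  ] [ 0.6617 -0.2676  0.0909]
shR [0.6677 0.1346 0.09  ] [0.7263 0.0969 0.1942]
shm [ 0.6629 -0.0714  0.09  ] [ 0.6613 -0.0711  0.0872]
111 [ 0.51291425 -0.22183876  0.14342218] [ 0.48226934 -0.25294347  0.1380035 ] [ 0.54376895 -0.19264906  0.14955123]
lids 1128 [ 0.4278439  -0.25471107  0.12823586] ((0.45047760009765625, -0.24483926594257355), (0.1949036717414856, 0.15357911586761475), 19.236064910888672)
T shR [0.6611 0.1671 0.09  ] [0.6604 0.1666 0.093 ]
T shL [ 0.6512 -0.2727  0.09  ] [ 6.725e-01 -2.875e-01  4.000e-04]
T rimc [ 0.5095 -0.22    0.145 ] [ 0.5176 -0.2276  0.0878]
T deckR [ 0.5239 -0.1407  0.05  ] [ 0.524  -0.1408  0.0486]
T deckL [ 0.5732 -0.281   0.05  ] [ 0.573  -0.2808  0.0513]
T Rfo [ 0.4401 -0.1707  0.128 ] [ 0.4403 -0.1709  0.1258]
T Lfo [ 0.4844 -0.3089  0.128 ] [ 0.484  -0.3082  0.1314]
T Rbo [ 0.3374 -0.203   0.128 ] [ 0.3386 -0.2124  0.0477]
T Lbo [ 0.3855 -0.3469  0.128 ] [ 0.3856 -0.3475  0.1254]
```

```bash
cat >> h.py <<'E'
def plan(p,yaw=None):
    """yaw: world direction (deg) of jaw axis, mod 180"""
    s=arm.observe();Rt=R.from_rotvec(s['ee_rot']).as_matrix()
    sh=Rt.T@(np.array(p)-s['position']);turn=0
    if yaw is not None:
        c=np.cos(np.radians(yaw));q=np.array([c,np.sin(np.radians(yaw)),0]);l=Rt.T@q
        turn=np.arctan2(-l[1],l[2]); turn=(turn+np.pi/2)%np.pi-np.pi/2
    print('t',round(s['clock'],2),'pos',s['position'].round(4),'jawdir',np.degrees(np.arctan2(Rt[1,2],Rt[0,2])).round(1),'toolx',Rt[:,0].round(3),'j7',s['joints'][6].round(2),'F',s['force'].round(1),'w',round(s['width'],3))
    print('tool y',Rt[:,1].round(3),'shift',sh.round(4),'turn',round(turn,4))
E
python3 -c "
from h import *
plan([0.48,0.15,0.28],109)
plan([0.512,-0.2215,0.25],109)"
```

```text
t 0.15 pos [0.2489 0.5729 0.2261] jawdir 66.5 toolx [-0.    -0.001 -1.   ] j7 -0.08 F [0.5 0.4 0.5] w 0.998
tool y [-0.917  0.398 -0.   ] shift [-0.0535 -0.3805 -0.2959] turn -0.7414
t 0.15 pos [0.2489 0.5729 0.2261] jawdir 66.5 toolx [-0.    -0.001 -1.   ] j7 -0.08 F [0.5 0.4 0.5] w 0.998
tool y [-0.917  0.398 -0.   ] shift [-0.0231 -0.5579 -0.6238] turn -0.7414
```

>>> move_arm --steps "-0.05 -0.38 -0.296 2.4 0;-0.05 -0.38 -0.296 2.4 0;-0.05 -0.38 -0.296 2.4 0;-0.05 -0.38 -0.296 2.4 0;-0.05 -0.38 -0.296 2.4 0;-0.05 -0.38 -0.296 2.4 0;-0.05 -0.38 -0.296 2.4 0;-0.05 -0.38 -0.296 2.4 0;-0.05 -0.38 -0.296 2.4 0;-0.05 -0.38 -0.296 2.4 0" --squeeze 12

```text
clock: 0.98
position: [0.4478, 0.2074, 0.2701]
ee_rot: [0.075, 1.57, -0.074]
force: [1.0, 0.4, 0.8]
width: 0.997
```

```bash
python3 -c "
from h import *
plan([0.50,-0.15,0.28],-71)"
```

```text
t 0.98 pos [0.4478 0.2074 0.2701] jawdir -5.4 toolx [ 0.  0. -1.] j7 -0.54 F [1.  0.4 0.8] w 0.997
tool y [0.095 0.995 0.   ] shift [-0.0101 -0.3508  0.0859] turn 1.1441
```

>>> move_arm --steps "-0.01 -0.425 0.1 1.144 0;-0.01 -0.425 0.1 1.144 0;-0.01 -0.425 0.1 1.144 0;-0.01 -0.425 0.1 1.144 0;-0.01 -0.425 0.1 1.144 0;-0.01 -0.425 0.1 1.144 0;-0.01 -0.425 0.1 1.144 0;-0.01 -0.425 0.1 1.144 0;-0.01 -0.425 0.1 1.144 0;-0.01 -0.425 0.1 1.144 0"

```text
clock: 1.82
position: [0.5063, -0.2047, 0.2793]
ee_rot: [0.962, 1.348, -0.962]
force: [1.1, 0.7, -0.8]
width: 0.999
```

```bash
python3 -c "
from h import *
plan([0.512,-0.2215,0.28],-71)
snap('wrist','w1')"
```

```text
t 1.82 pos [ 0.5063 -0.2047  0.2793] jawdir -71.0 toolx [ 0.  0. -1.] j7 -0.68 F [ 1.1  0.7 -0.8] w 0.999
tool y [0.946 0.325 0.   ] shift [-0.0007 -0.0001  0.0177] turn -0.0008
```

View pics/w1.png

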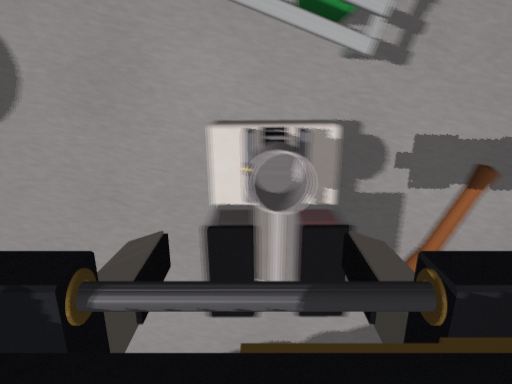

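```bash
python3 -c "
from h import *
d=snap('wrist','w2')
crop('w2',190,110,360,280,4,'c4')
plan([0.512,-0.2215,0.28],-71)"
```

```text
t 1.92 pos [ 0.5051 -0.2112  0.2798] jawdir -71.3 toolx [ 0.001 -0.005 -1.   ] j7 -0.67 F [-0.  -0.2 -1.1] w 0.998
tool y [ 0.947  0.321 -0.001] shift [-0.0001  0.0033  0.012 ] turn -0.0051
```

View pics/c4.png

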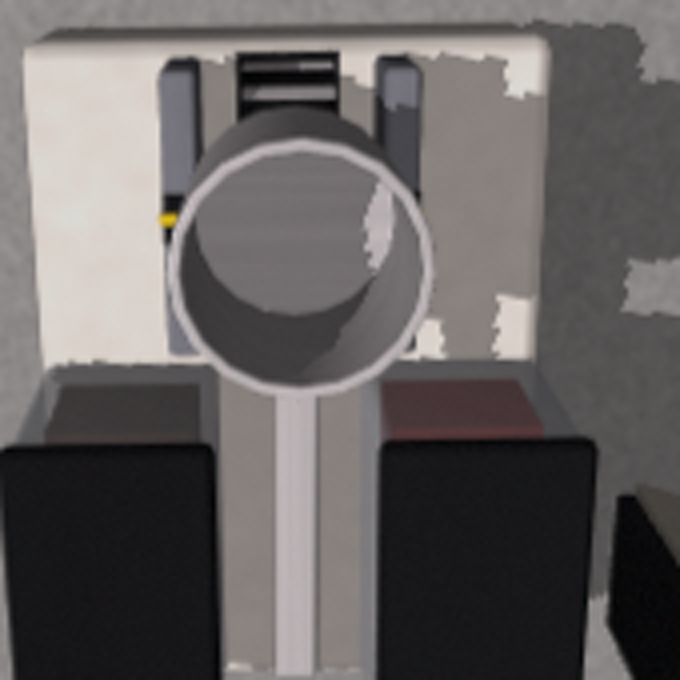

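```bash
python3 -c "
from h import *
d=load('w2')
def g(u,v,h):
    uu,vv=190+(u+.5)/4-.5,110+(v+.5)/4-.5
    return ray_at(d,uu,vv,h)
a=g(302,268,.145);print('rim',a, g(170,268,.145),g(434,268,.145))
print('handle',g(297,405,.119),g(294,670,.119))
b=g(42,440,.128)
L=[g(u,v,.128) for u,v in[(8,447),(212,447),(383,440),(592,440)]];print(np.array(L).round(4))
F=[g(u,v,.05) for u,v in[(25,45),(545,38),(540,360),(40,365)]];print(np.array(F).round(4))
v=g(297,405,.119)-g(294,670,.119);print(np.degrees(np.arctan2(v[1],v[0])))
v=L[0]-L[3];print(np.degrees(np.arctan2(v[1],v[0])))
v=F[0]-F[1];print(np.degrees(np.arctan2(v[1],v[0])))
print('cheeks', [g(u,v,.085) for u,v in [(180,65),(400,62)]])
plan(list(a[:2])+[.28],-71)"
```

```text
rim [ 0.51368119 -0.22321828  0.145     ] [ 0.50411146 -0.19458517  0.145     ] [ 0.52326443 -0.25189181  0.145     ]
handle [ 0.4726331  -0.23699346  0.119     ] [ 0.39881196 -0.26155797  0.119     ]
[[ 0.442  -0.1701  0.128 ]
 [ 0.4583 -0.2189  0.128 ]
 [ 0.4737 -0.2593  0.128 ]
 [ 0.4904 -0.3094  0.128 ]]
[[ 0.5283 -0.1373  0.05  ]
 [ 0.5778 -0.2785  0.05  ]
 [ 0.4865 -0.3141  0.05  ]
 [ 0.436  -0.1677  0.05  ]]
18.405228593742155
109.16260885315351
109.30522100884376
cheeks [array([ 0.54130205, -0.18188618,  0.085     ]), array([ 0.560441  , -0.23650022,  0.085     ])]
t 1.92 pos [ 0.5051 -0.2112  0.2798] jawdir -71.3 toolx [ 0.001 -0.005 -1.   ] j7 -0.67 F [-0.  -0.2 -1.1] w 0.998
tool y [ 0.947  0.321 -0.001] shift [-0.0001  0.0043  0.0142] turn -0.0051
```

>>> move_arm --steps "0.03 0 0 0 0;0.06 0 0 0 0;0.08 0 0 0 0;0.08 0 0 0 0;0.08 0 0 0 0;0.08 0 0 0 0"

```text
clock: 2.42
position: [0.507, -0.2032, 0.2005]
ee_rot: [0.957, 1.349, -0.956]
force: [0.4, 0.0, 1.1]
width: 1.003
```

```bash
python3 -c "
from h import *
plan([.5135,-.223,.105],-71)"
```

```text
t 2.42 pos [ 0.507  -0.2032  0.2005] jawdir -70.6 toolx [ 0.001 -0.    -1.   ] j7 -0.61 F [0.4 0.  1.1] w 1.003
tool y [0.943 0.331 0.001] shift [ 0.0955 -0.0005  0.0207] turn 0.0062
```

>>> move_arm --steps "0 0 0.02 0 0;0 0 0.02 0 0;0.03 0 0.02 0 0;0.06 0 0.02 0 0;0.08 0 0.02 0 0;0.095 0 0.02 0 0;0.095 0 0.02 0 0;0.095 0 0.02 0 0"

```text
clock: 3.08
position: [0.5135, -0.222, 0.1052]
ee_rot: [0.957, 1.35, -0.957]
force: [0.2, -0.8, -0.4]
width: 1.0
```

```bash
python3 -c "
from h import *
plan([.5135,-.223,.105],-71)
snap('wrist','w3')"
```

```text
t 3.08 pos [ 0.5135 -0.222   0.1052] jawdir -70.6 toolx [ 0.001 -0.    -1.   ] j7 -0.48 F [ 0.2 -0.8 -0.4] w 1.0
tool y [0.943 0.331 0.   ] shift [ 0.0002 -0.0003  0.001 ] turn 0.0062
```

View pics/w3.png

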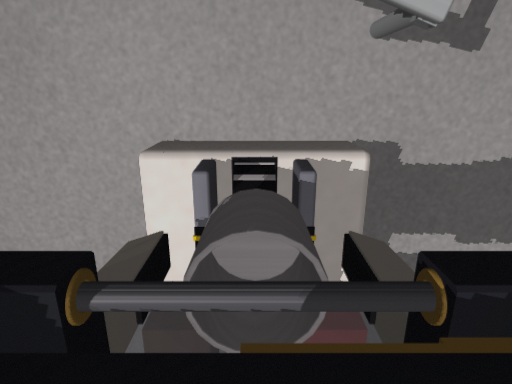

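The bowl (around 255,300) sits centred between the open fingers (165 and 345). I'll close and lift.

>>> move_arm --steps "0 0 0 0 255;0 0 0 0 255;0 0 0 0 255;0 0 0 0 255;0 0 0 0 255;0 0 0 0 255;0 0 0 0 255;0 0 0 0 255" --squeeze 15

```text
clock: 3.8
position: [0.5132, -0.2218, 0.1046]
ee_rot: [0.957, 1.35, -0.956]
force: [-1.0, 1.7, 5.7]
width: 0.678
```

>>> move_arm --steps "-0.01 0 0 0 255;-0.02 0 0 0 255;-0.04 0 0 0 255;-0.06 0 0 0 255;-0.08 0 0 0 255;-0.1 0 0 0 255;-0.1 0 0 0 255;-0.1 0 0 0 255"

```text
clock: 4.47
position: [0.5135, -0.2222, 0.2056]
ee_rot: [0.957, 1.348, -0.956]
force: [0.3, 0.9, -2.9]
width: 0.676
```

```bash
python3 -c "
from h import *
plan([.5135,-.223,.105],-71)
snap('wrist','w4');snap('scene','s4');crop('s4',110,100,310,280,4,'c5')"
```

```text
t 4.47 pos [ 0.5135 -0.2222  0.2056] jawdir -70.7 toolx [ 0.002 -0.    -1.   ] j7 -0.57 F [ 0.3  0.9 -2.9] w 0.676
tool y [0.944 0.331 0.002] shift [ 0.1006 -0.0005  0.0006] turn 0.0061
```

View pics/w4.png

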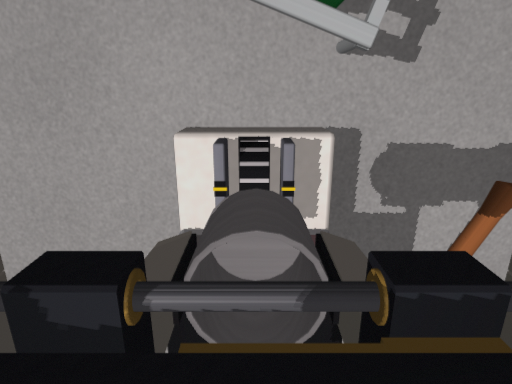

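View pics/c5.png

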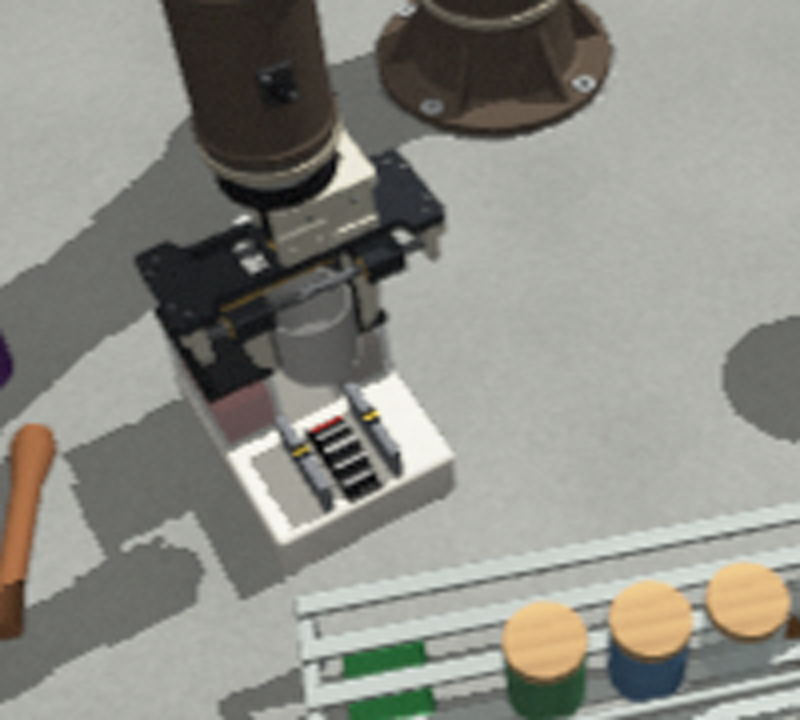

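```bash
python3 -c "
from h import *
d=load('scene0');C=cloud(d)
S=C[150:200,305:358].reshape(-1,3);q=S[(S[:,2]>.085)&(S[:,2]<.105)];print('mortar',q.min(0),q.max(0))
S=C[225:300,170:360].reshape(-1,3);q=S[(S[:,2]>.083)&(S[:,2]<.097)];print('shelf',cv2.minAreaRect(q[:,:2].astype(np.float32)),q.min(0),q.max(0))
for a in np.arange(-.25,.16,.05):
  k=q[abs(q[:,1]-a)<.02]; print(round(a,2),k[:,0].min())
plan([.56,-.05,.2],-91)
"
```

```text
mortar [0.39516096 0.18371408 0.08500094] [0.52942938 0.3178925  0.10220773]
shelf ((0.7318087220191956, -0.05191148817539215), (0.43970128893852234, 0.16218765079975128), 89.09161376953125) [ 0.64806795 -0.27239519  0.08300266] [0.81632247 0.16817454 0.09689761]
-0.25 0.6480679475645914
-0.2 0.649009963274916
-0.15 0.6490873749052568
-0.1 0.6505357499705285
-0.05 0.6516225042623637
-0.0 0.6523986583419507
0.05 0.6527504878717147
0.1 0.6529712072063332
0.15 0.6621474316894176
t 4.57 pos [ 0.5126 -0.2215  0.2039] jawdir -70.6 toolx [-0.001  0.001 -1.   ] j7 -0.57 F [ 0.3  0.3 -1.8] w 0.676
tool y [ 0.943  0.331 -0.   ] shift [ 0.0039  0.1016 -0.146 ] turn 0.3553
```

```bash
python3 -c "
from h import *
plan([.55,-.03,.2],-91)
"
```

```text
t 4.57 pos [ 0.5126 -0.2215  0.2039] jawdir -70.6 toolx [-0.001  0.001 -1.   ] j7 -0.57 F [ 0.3  0.3 -1.8] w 0.676
tool y [ 0.943  0.331 -0.   ] shift [ 0.0039  0.0988 -0.1682] turn 0.3553
```

>>> move_arm --steps "0 0.015 -0.03 0.06 255;0 0.035 -0.06 0.12 255;0 0.06 -0.1 0.2 255;0 0.08 -0.135 0.28 255;0 0.09 -0.155 0.33 255;0 0.099 -0.168 0.356 255;0 0.099 -0.168 0.356 255;0 0.099 -0.168 0.356 255"

```text
clock: 5.23
position: [0.5502, -0.0295, 0.2032]
ee_rot: [1.219, 1.203, -1.223]
force: [-0.5, -1.4, -2.6]
width: 0.685
```

```bash
python3 -c "
from h import *
plan([.55,-.03,.022],-91)
"
```

```text
t 5.23 pos [ 0.5502 -0.0295  0.2032] jawdir -90.9 toolx [-0.002 -0.001 -1.   ] j7 -1.24 F [-0.5 -1.4 -2.6] w 0.685
tool y [ 1.    -0.016 -0.002] shift [0.1812 0.0002 0.0003] turn 0.0019
```

>>> move_arm --steps "0.03 0 0 0 255;0.065 0 0 0 255;0.1 0 0 0 255;0.135 0 0 0 255;0.16 0 0 0 255;0.172 0 0 0 255;0.176 0 0 0 255;0.178 0 0 0 255;0.178 0 0 0 255"

```text
clock: 5.98
position: [0.5514, -0.0313, 0.0272]
ee_rot: [1.224, 1.199, -1.222]
force: [-0.3, 0.0, -1.6]
width: 0.678
```

```bash
python3 -c "
from h import *
plan([.55,-.03,.0205],-91);snap('scene','s5');crop('s5',180,140,340,260,5,'c6')
"
```

```text
t 5.98 pos [ 0.5514 -0.0313  0.0272] jawdir -91.1 toolx [ 0.001 -0.    -1.   ] j7 -1.04 F [-0.3  0.  -1.6] w 0.678
tool y [ 1.    -0.019  0.001] shift [ 0.0067 -0.0015 -0.0013] turn -0.0016
```

View pics/c6.png

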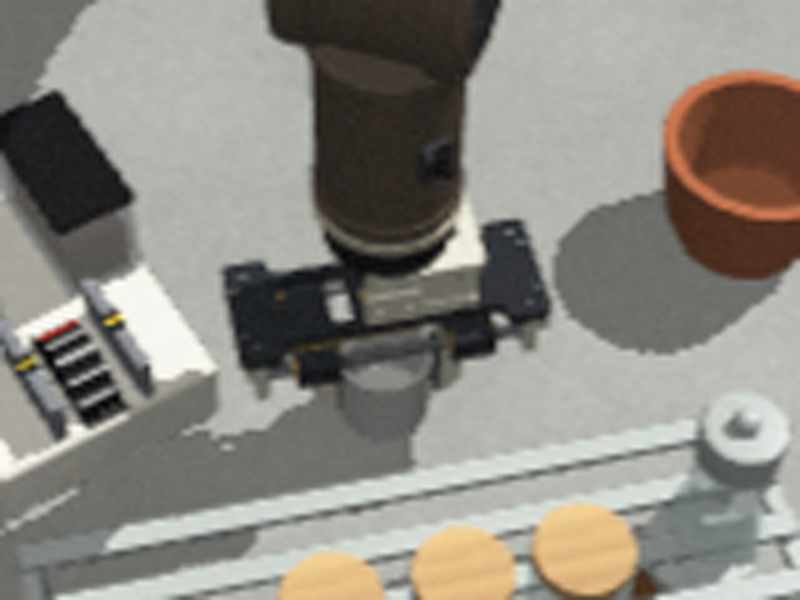

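Descend the last ~6 mm gently, watching the force.

>>> move_arm --steps "0.002 0 0 0 255;0.004 0 0 0 255;0.006 0 0 0 255;0.006 0 0 0 255;0.006 0 0 0 255"

```text
clock: 6.45
position: [0.5508, -0.0304, 0.0204]
ee_rot: [1.223, 1.201, -1.222]
force: [-0.0, -0.1, -1.7]
width: 0.678
```

>>> move_arm --steps "0.001 0 0 0 255;0.001 0 0 0 255;0.001 0 0 0 255"

```text
clock: 6.7
position: [0.551, -0.0305, 0.0196]
ee_rot: [1.223, 1.2, -1.222]
force: [-0.7, -0.0, 5.2]
width: 0.679
```

Contact felt (force +5 N upward). Opening and lifting.

>>> move_arm --steps "0 0 0 0 0;0 0 0 0 0;0 0 0 0 0;0 0 0 0 0;0 0 0 0 0;0 0 0 0 0"

```text
clock: 7.2
position: [0.5507, -0.0306, 0.0192]
ee_rot: [1.223, 1.201, -1.223]
force: [-1.2, 0.1, 0.8]
width: 0.992
```

>>> move_arm --steps "-0.03 0 0 0 0;-0.065 0 0 0 0;-0.1 0 0 0 0;-0.1 -0.03 0 0 0;-0.1 -0.06 0 0 0;-0.1 -0.08 0 0 0;-0.1 -0.105 0 0 0;-0.1 -0.105 0 0 0;-0.1 -0.105 0 0 0"

```text
clock: 7.95
position: [0.4448, -0.0282, 0.1194]
ee_rot: [1.223, 1.202, -1.222]
force: [0.4, 0.0, 0.1]
width: 1.0
```

```bash
python3 -c "
from h import *
plan([.445,-.03,.12],-91);snap('wrist','w6');snap('scene','s6')
"
```

```text
t 7.95 pos [ 0.4448 -0.0282  0.1194] jawdir -91.0 toolx [-0.     0.001 -1.   ] j7 -1.18 F [0.4 0.  0.1] w 1.0
tool y [ 1.    -0.018 -0.   ] shift [-0.0006  0.0003  0.0017] turn -0.0008
```

View pics/w6.png

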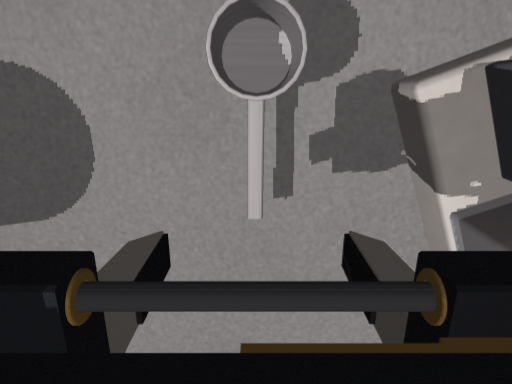

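View pics/s6.png

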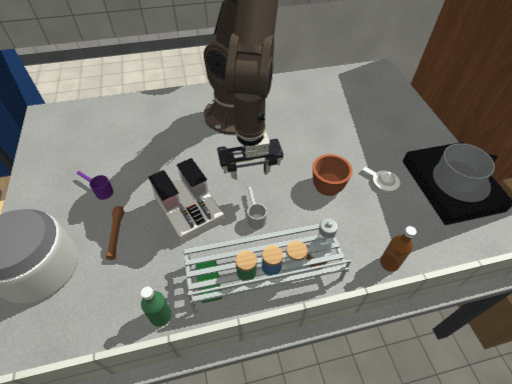

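```bash
python3 -c "
from h import *
d=load('w6')
c=ray_at(d,256,47,.06);e=ray_at(d,255,218,.034);print(c,e,np.linalg.norm((c-e)[:2]));v=c-e;print(np.degrees(np.arctan2(v[1],v[0])))
d=load('s6');crop('s6',235,175,285,235,10,'c7')
h=e+(c-e)*np.array([1,1,0])*0.16
plan([h[0],h[1],.012],-91)
"
```

```text
[ 0.55131867 -0.03142268  0.06      ] [ 0.42967439 -0.02837046  0.034     ] 0.12168256406801152
-1.4373294206480183
t 8.05 pos [ 0.4468 -0.0285  0.1196] jawdir -91.0 toolx [ 0.001  0.    -1.   ] j7 -1.18 F [-0.2  0.4 -0.3] w 0.999
tool y [ 1.    -0.018  0.001] shift [0.1076 0.0022 0.0003] turn -0.0005
```

View pics/c7.png

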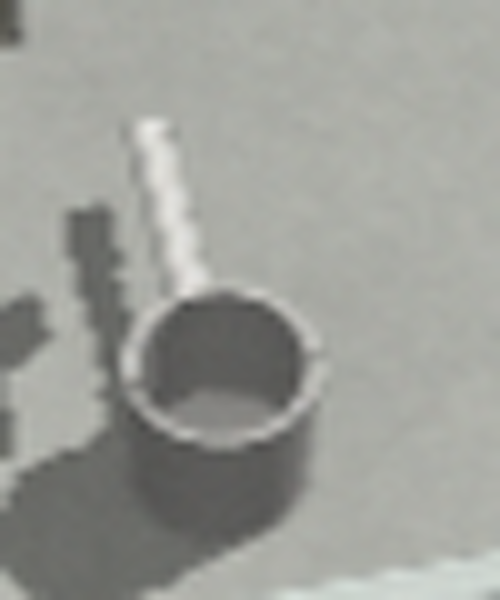

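>>> move_arm --steps "0.03 0 0 0 0;0.06 0 0 0 0;0.085 0 0 0 0;0.1 0 0 0 0;0.107 0 0 0 0;0.107 0 0 0 0;0.107 0 0 0 0;0.107 0 0 0 150;0.107 0 0 0 200;0.107 0 0 0 200" --squeeze 15

```text
clock: 8.88
position: [0.4465, -0.0284, 0.0131]
ee_rot: [1.223, 1.2, -1.221]
force: [-0.0, -0.4, -0.8]
width: 0.83
```

>>> move_arm --steps "0 0 0 0 255;0 0 0 0 255;0 0 0 0 255;0 0 0 0 255;0 0 0 0 255;0 0 0 0 255"

```text
clock: 9.38
position: [0.4458, -0.0286, 0.0123]
ee_rot: [1.223, 1.2, -1.223]
force: [-0.1, 0.1, -0.3]
width: 0.394
```

```bash
python3 -c "
from h import *
plan([.597,-.03,.0125],-91);snap('wrist','w7')
"
```

```text
t 9.38 pos [ 0.4458 -0.0286  0.0123] jawdir -91.1 toolx [-0.  0. -1.] j7 -0.96 F [-0.1  0.1 -0.3] w 0.394
tool y [ 1.    -0.018 -0.   ] shift [-0.0002  0.1512 -0.0014] turn -0.0009
```

View pics/w7.png

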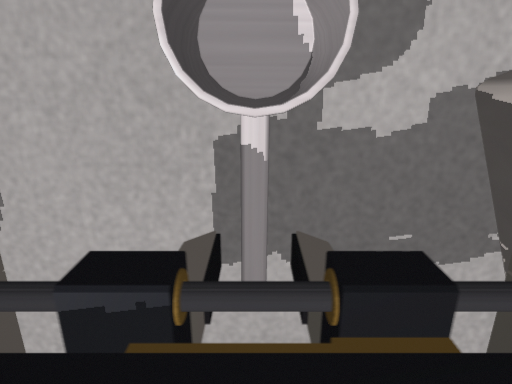

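>>> move_arm --steps "0 0 0 0 255;0 0 0 0 255;0 0 0 0 255;0 0 0 0 255;0 0 0 0 255;0 0 0 0 255"

```text
clock: 9.93
position: [0.4458, -0.0286, 0.0123]
ee_rot: [1.223, 1.201, -1.223]
force: [-0.2, 0.4, -0.8]
width: 0.127
```

>>> move_arm --steps "0 0.01 0 0 255;0 0.03 0 0 255;0 0.05 0 0 255;0 0.07 0 0 255;0 0.09 0 0 255;0 0.11 0 0 255;0 0.13 0 0 255;0 0.145 0 0 255;0 0.151 0 0 255;0 0.151 0 0 255"

```text
clock: 10.77
position: [0.5986, -0.0315, 0.0122]
ee_rot: [1.222, 1.199, -1.221]
force: [1.3, 0.9, -0.2]
width: 0.13
```

```bash
python3 -c "
from h import *
plan([.597,-.03,.0125],-91);snap('scene','s8');snap('wrist','w8');crop('s8',200,160,360,280,5,'c8')
"
```

```text
t 10.77 pos [ 0.5986 -0.0315  0.0122] jawdir -91.0 toolx [ 0.001 -0.001 -1.   ] j7 -1.05 F [ 1.3  0.9 -0.2] w 0.13
tool y [ 1.    -0.018  0.002] shift [-0.0003 -0.0016 -0.0015] turn -0.0001
```

View pics/c8.png

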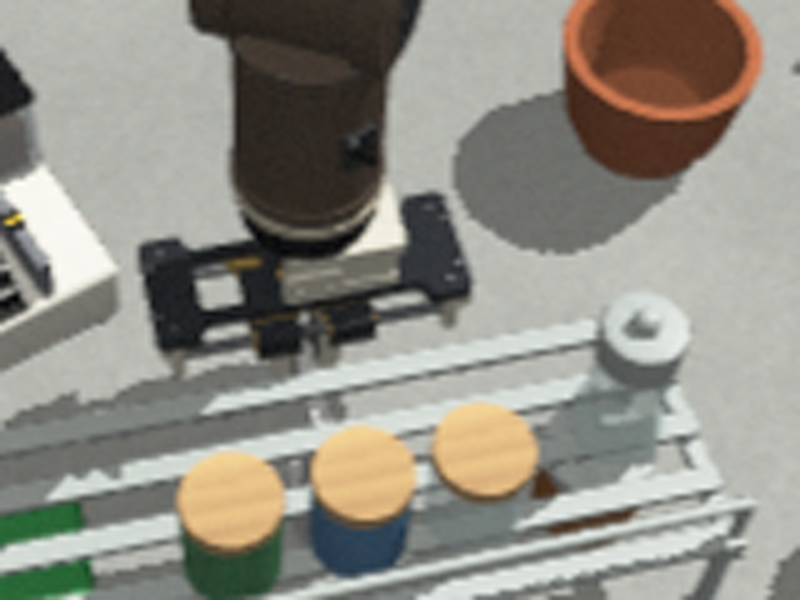

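View pics/w8.png

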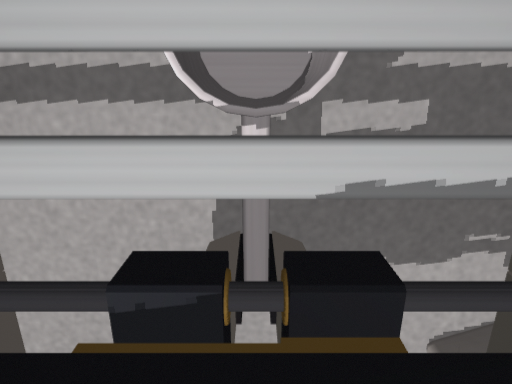

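>>> move_arm --steps "0 0 0 0 0;0 0 0 0 0;0 0 0 0 0;0 0 0 0 0;0 0 0 0 0;0 0 0 0 0"

```text
clock: 11.37
position: [0.5966, -0.0313, 0.0124]
ee_rot: [1.223, 1.201, -1.223]
force: [-0.1, -0.7, -0.8]
width: 0.516
```

>>> move_arm --steps "-0.03 0 0 0 0;-0.065 0 0 0 0;-0.1 0 0 0 0;-0.13 0 0 0 0;-0.17 -0.03 0 0 0;-0.2 -0.06 0 0 0;-0.2 -0.1 0 0 0;-0.2 -0.12 0 0 0;-0.2 -0.12 0 0 0;-0.2 -0.12 0 0 0"

```text
clock: 12.2
position: [0.4758, -0.0286, 0.2127]
ee_rot: [1.224, 1.202, -1.221]
force: [0.6, -0.3, -1.0]
width: 1.003
```

```bash
python3 -c "
from h import *
snap('wrist','w9');snap('scene','s9');snap('top','t9');crop('s9',200,160,360,280,5,'c9');crop('s9',140,150,240,240,8,'c10')
c=[.5125,-.223]
plan([.5125,-.223,.2],19)
"
```

```text
t 12.35 pos [ 0.4777 -0.0291  0.2124] jawdir -91.0 toolx [ 0.001 -0.    -1.   ] j7 -1.32 F [-0.3 -0.  -0.4] w 1.002
tool y [ 1.    -0.018  0.001] shift [0.0125 0.0383 0.1933] turn 1.2213
```

View pics/c9.png

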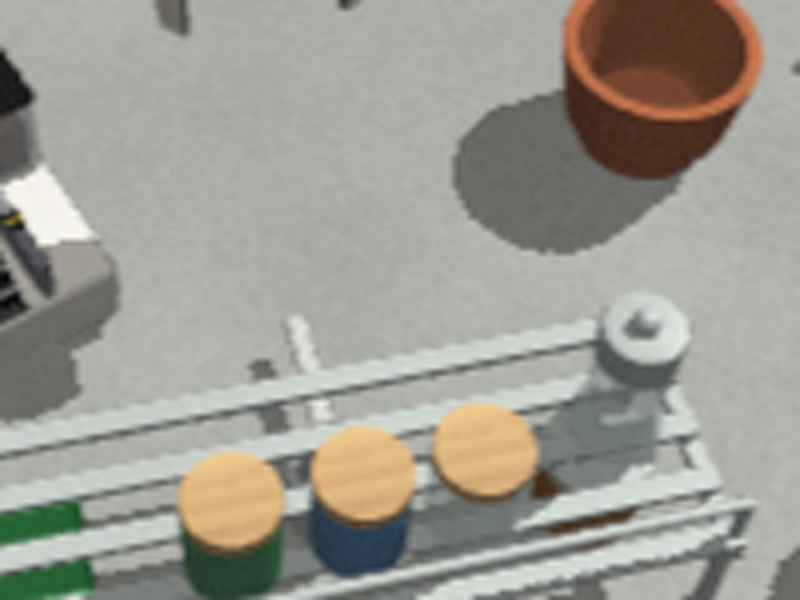

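View pics/w9.png

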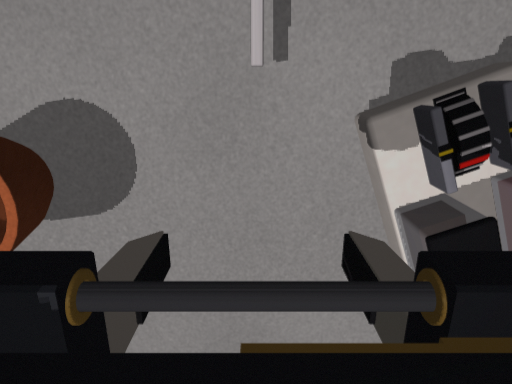

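View pics/c10.png

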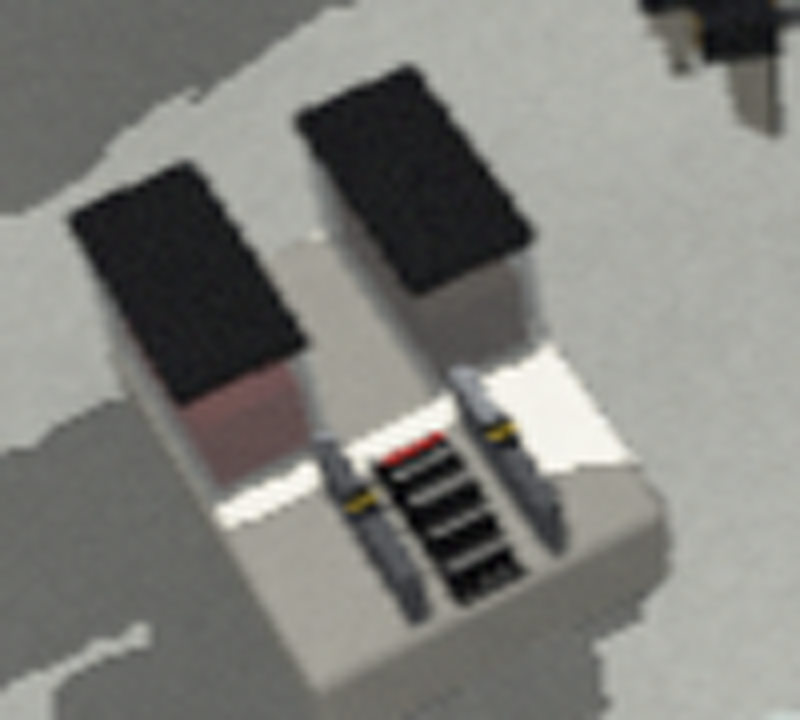

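```bash
python3 -c "
from h import *
plan([.495,-.229,.24],-71)
"
```

```text
t 12.35 pos [ 0.4777 -0.0291  0.2124] jawdir -91.0 toolx [ 0.001 -0.    -1.   ] j7 -1.32 F [-0.3 -0.  -0.4] w 1.002
tool y [ 1.    -0.018  0.001] shift [-0.0275  0.0209  0.1996] turn -0.3495
```

>>> move_arm --steps "-0.0275 0.021 0.1 -0.2 255;-0.0275 0.021 0.2 -0.35 255;-0.0275 0.021 0.2 -0.35 255;-0.0275 0.021 0.2 -0.35 255;-0.0275 0.021 0.2 -0.35 255;-0.0275 0.021 0.2 -0.35 255;-0.0275 0.021 0.2 -0.35 255;-0.0275 0.021 0.2 -0.35 255;-0.0275 0.021 0.2 -0.35 255;-0.0275 0.021 0.2 -0.35 255"

```text
clock: 13.18
position: [0.4946, -0.2279, 0.2393]
ee_rot: [0.96, 1.35, -0.96]
force: [0.6, 0.3, 0.3]
width: 0.325
```

>>> move_arm --steps "0 0 0 0 255;0 0 0 0 255;0 0 0 0 255;0 0 0 0 255"

```text
clock: 13.52
position: [0.4942, -0.2291, 0.2398]
ee_rot: [0.961, 1.348, -0.961]
force: [0.3, -0.5, 0.2]
width: 0.036
```

```bash
python3 -c "
from h import *
plan([.5125,-.223,.24],-71)
snap('wrist','w10');crop('w10',190,90,350,240,5,'c11')
"
```

```text
t 13.52 pos [ 0.4942 -0.2291  0.2398] jawdir -70.9 toolx [ 0.  0. -1.] j7 -0.57 F [ 0.3 -0.5  0.2] w 0.036
tool y [0.945 0.326 0.   ] shift [-0.0002  0.0193  0.0002] turn 0.0009
```

View pics/w10.png

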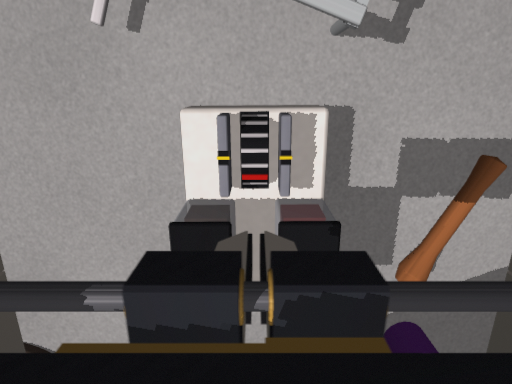

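View pics/c11.png

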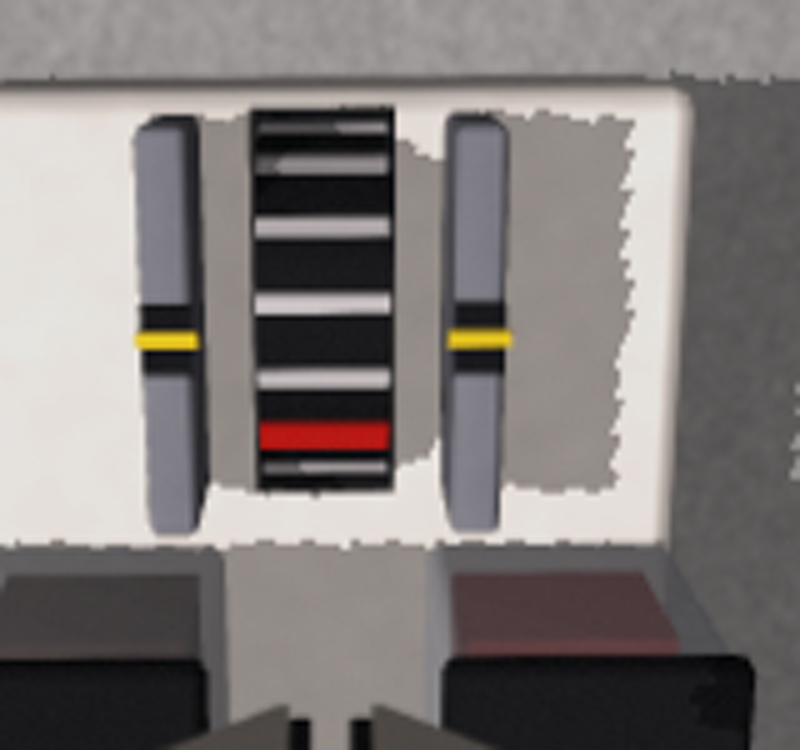

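```bash
cat >> h.py <<'E'
def wheel(d,pts,yl,ox,oy,s):
    f=lambda u,v:(ox+(u+.5)/s-.5,oy+(v+.5)/s-.5)
    c=(ray_at(d,*f(*yl[0]),.085)+ray_at(d,*f(*yl[1]),.085))/2
    ym=ray_at(d,*f(*yl[0]),.085)-ray_at(d,*f(*yl[1]),.085)
    ang=np.degrees(np.arctan2(ym[1],ym[0]))-90; print('axis',c.round(4),'gap',np.linalg.norm(ym),'yaw',ang)
    a=np.radians(19.1);X=np.array([np.cos(a),np.sin(a)])
    E=d['extrinsics'];F=foc(d);out=[]
    for u,v in pts:
        uu,vv=f(u,v);r=E[:3,:3]@np.array([(uu-d['cx'])/F,-(vv-d['cy'])/F,-1]);o=E[:3,3]
        ox2=np.array([(o[:2]-c[:2])@X,o[2]-.04]);r2=np.array([r[:2]@X,r[2]])
        A=r2@r2;B=2*ox2@r2;C=ox2@ox2-.038**2;t=(-B-np.sqrt(B*B-4*A*C))/2/A;q=ox2+t*r2
        out.append(np.arctan2(q[0],q[1]))
    out=np.array(out);print('ridge angles from top',out.round(3),'diffs/0.393',(np.diff(out)/.3927).round(3));return out,c
E
python3 -c "
from h import *
o,c=wheel(load('w10'),[(325,466),(325,436),(325,378),(325,303),(325,227),(325,164)],[(167,341),(480,338)],190,90,5)
print('theta0',o[1]+.589)
d=load('s9')
o,c=wheel(d,[(413,449),(436,483),(462,530),(488,572)],[(362,500),(501,432)],140,150,8)
"
```

```text
axis [ 0.5122 -0.2231  0.085 ] gap 0.060056342901100755 yaw 19.563061987100966
ridge angles from top [-1.017 -0.651 -0.25   0.151  0.547  0.949] diffs/0.393 [0.93  1.021 1.022 1.009 1.022]
theta0 -0.06227635842480084
axis [ 0.5096 -0.2221  0.085 ] gap 0.05983155816508541 yaw -160.59859375205326
ridge angles from top [-0.567  0.084  0.655  1.196] diffs/0.393 [1.657 1.453 1.379]
```

>>> move_arm --steps "0.02 0.0075 0 0 255;0.05 0.0075 0 0 255;0.085 0.0075 0 0 255;0.12 0.0075 0 0 255;0.145 0.0075 0 0 255;0.155 0.0075 0 0 255;0.157 0.0075 0 0 255;0.157 0.0075 0 0 255;0.157 0.0075 0 0 255"

```text
clock: 14.32
position: [0.5022, -0.2278, 0.0843]
ee_rot: [0.962, 1.346, -0.961]
force: [0.4, -0.0, 1.0]
width: 0.004
```

```bash
python3 -c "
from h import *
plan([.5122,-.2231,.078],-71)
snap('wrist','w11')
"
```

```text
t 14.32 pos [ 0.5022 -0.2278  0.0843] jawdir -71.0 toolx [ 0.002 -0.001 -1.   ] j7 -0.41 F [ 0.4 -0.   1. ] w 0.004
tool y [0.946 0.325 0.002] shift [ 0.0063  0.011  -0.0011] turn -0.0001
```

View pics/w11.png

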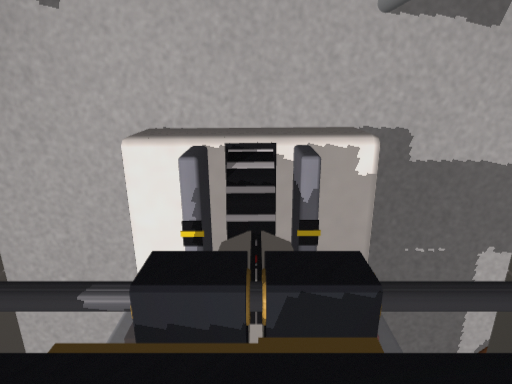

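>>> move_arm --steps "0.003 0 0 0 255;0.005 0 0 0 255;0.006 0 0 0 255;0.006 0 0 0 255;0.006 0 0 0 255"

```text
clock: 14.78
position: [0.502, -0.2273, 0.0779]
ee_rot: [0.962, 1.346, -0.96]
force: [-2.9, 1.3, 9.7]
width: 0.007
```

>>> move_arm --steps "-0.0003 0.003 0 0 255;-0.0003 0.007 0 0 255;-0.0003 0.011 0 0 255;-0.0003 0.015 0 0 255;-0.0003 0.019 0 0 255;-0.0003 0.022 0 0 255;-0.0003 0.022 0 0 255;-0.0003 0.022 0 0 255"

```text
clock: 15.45
position: [0.5232, -0.2198, 0.078]
ee_rot: [0.962, 1.347, -0.96]
force: [-0.1, 2.0, 6.3]
width: 0.007
```

```bash
python3 -c "
from h import *
plan([.5122,-.2231,.078],-71)
snap('wrist','w12')
"
```

```text
t 15.45 pos [ 0.5232 -0.2198  0.078 ] jawdir -71.0 toolx [ 0.002  0.    -1.   ] j7 -0.43 F [-0.1  2.   6.3] w 0.007
tool y [0.945 0.326 0.002] shift [-0.0001 -0.0115 -0.0004] turn 0.0007
```

View pics/w12.png

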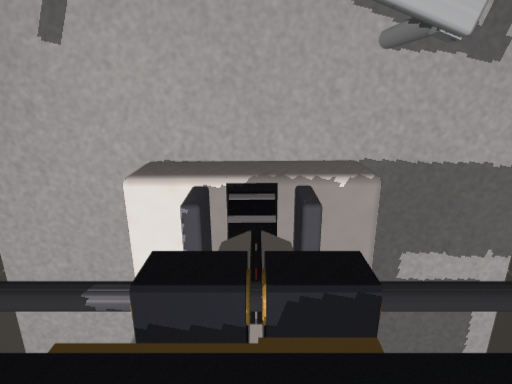

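Lift, return to a viewing height over the earlier pose and measure.

>>> move_arm --steps "-0.02 0 0 0 255;-0.05 0 0 0 255;-0.09 -0.015 0 0 255;-0.13 -0.03 0 0 255;-0.162 -0.03 0 0 255;-0.162 -0.03 0 0 255;-0.162 -0.03 0 0 255;-0.162 -0.03 0 0 255"

```text
clock: 16.17
position: [0.4936, -0.2291, 0.2389]
ee_rot: [0.962, 1.348, -0.96]
force: [1.1, 0.9, -0.3]
width: 0.003
```

```bash
python3 -c "
from h import *
plan([.5122,-.2231,.078],-71)
snap('wrist','w13');crop('w13',190,90,350,240,5,'c13')
"
```

```text
t 16.17 pos [ 0.4936 -0.2291  0.2389] jawdir -71.0 toolx [ 0.     0.001 -1.   ] j7 -0.56 F [ 1.1  0.9 -0.3] w 0.003
tool y [0.945 0.326 0.001] shift [0.1609 0.0194 0.0004] turn 0.0007
```

View pics/c13.png

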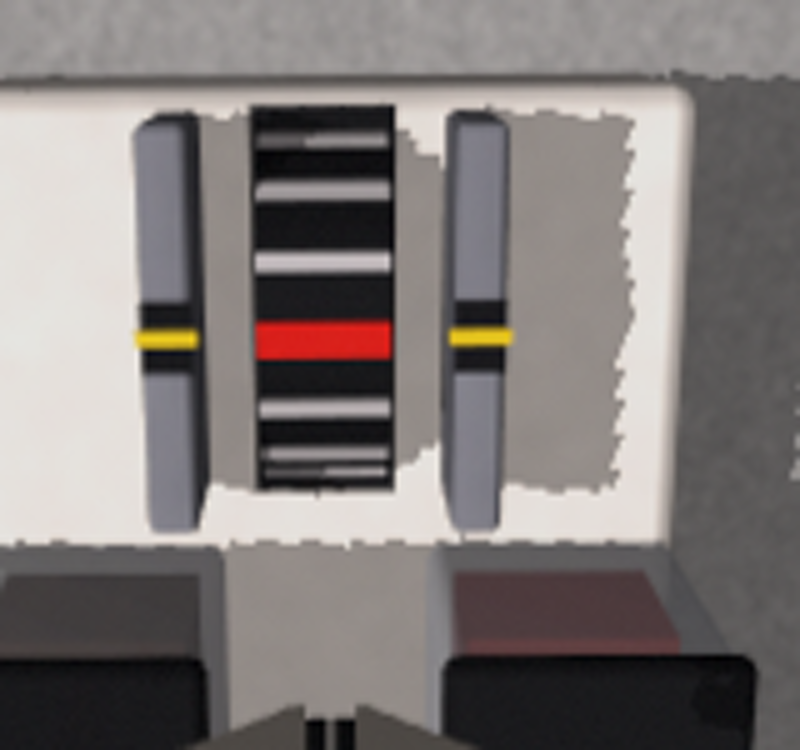

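```bash
python3 -c "
from h import *
o,c=wheel(load('w13'),[(325,453),(325,408),(325,340),(325,262),(325,190)],[(167,339),(481,336)],190,90,5)
print((o-np.array([-1.382,-.982,-.589,-.196,.196])+.0).round(3))
"
```

```text
axis [ 0.5122 -0.2229  0.085 ] gap 0.06003747627853369 yaw 19.557585344047112
ridge angles from top [-0.839 -0.449 -0.05   0.349  0.751] diffs/0.393 [0.994 1.015 1.018 1.022]
[0.543 0.533 0.539 0.545 0.555]
```

>>> move_arm --steps "0.02 0.008 0 0 255;0.05 0.008 0 0 255;0.085 0.008 0 0 255;0.12 0.008 0 0 255;0.145 0.008 0 0 255;0.155 0.008 0 0 255;0.156 0.008 0 0 255;0.159 0.008 0 0 255;0.162 0.008 0 0 255;0.162 0.008 0 0 255"

```text
clock: 17.05
position: [0.502, -0.2277, 0.0783]
ee_rot: [0.962, 1.346, -0.961]
force: [-1.2, 0.1, 1.0]
width: 0.001
```

>>> move_arm --steps "0 0 0 0 255;0 0.003 0 0 255;0 0.007 0 0 255;0 0.011 0 0 255;0 0.015 0 0 255;0 0.019 0 0 255;0 0.022 0 0 255;0 0.022 0 0 255;0 0.022 0 0 255"

```text
clock: 17.8
position: [0.5236, -0.22, 0.078]
ee_rot: [0.961, 1.346, -0.96]
force: [2.6, 0.2, 5.9]
width: 0.006
```

>>> move_arm --steps "-0.02 0 0 0 255;-0.05 0 0 0 255;-0.09 -0.015 0 0 255;-0.13 -0.03 0 0 255;-0.162 -0.03 0 0 255;-0.162 -0.03 0 0 255;-0.162 -0.03 0 0 255;-0.162 -0.03 0 0 255"

```text
clock: 18.47
position: [0.4936, -0.2289, 0.2388]
ee_rot: [0.962, 1.349, -0.96]
force: [-0.3, 0.8, 0.3]
width: 0.007
```

```bash
python3 -c "
from h import *
plan([.5122,-.2231,.078],-71)
snap('wrist','w14');crop('w14',190,90,350,240,5,'c14')
"
```

```text
t 18.47 pos [ 0.4936 -0.2289  0.2388] jawdir -70.9 toolx [ 0.     0.001 -1.   ] j7 -0.56 F [-0.3  0.8  0.3] w 0.007
tool y [0.945 0.326 0.   ] shift [0.1608 0.0194 0.0007] turn 0.0009
```

View pics/c14.png

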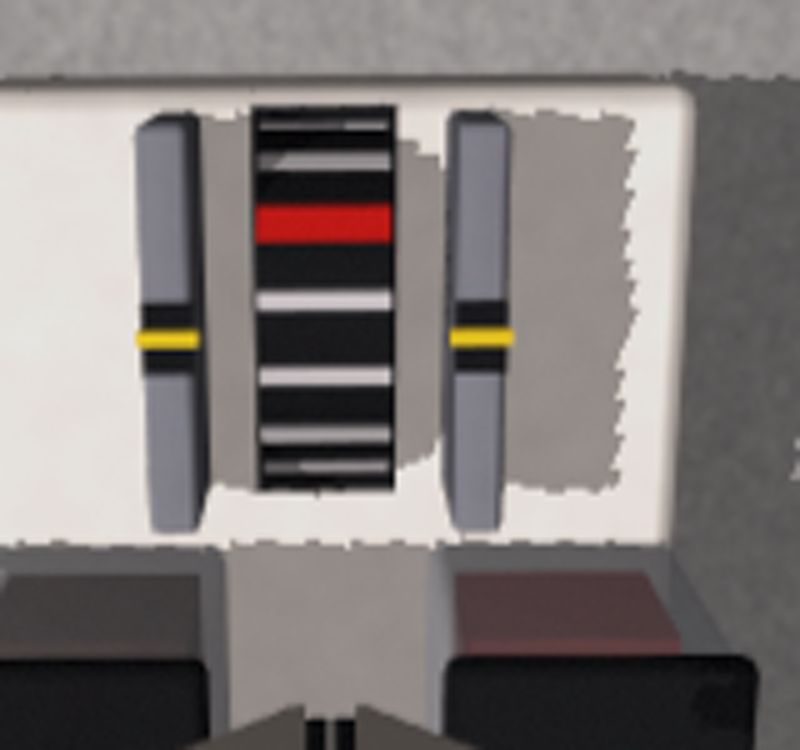

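```bash
python3 -c "
from h import *
o,c=wheel(load('w14'),[(325,434),(325,376),(325,301),(325,224),(325,162)],[(168,340),(482,338)],190,90,5)
d=snap('scene','s15');snap('top','t15');crop('s15',220,190,320,270,8,'c15')
d=load('w14'); 
"
```

```text
axis [ 0.5119 -0.223   0.085 ] gap 0.060031437227889624 yaw 19.38571912383135
ridge angles from top [-0.635 -0.241  0.158  0.559  0.956] diffs/0.393 [1.005 1.015 1.021 1.011]
```

View pics/s15.png

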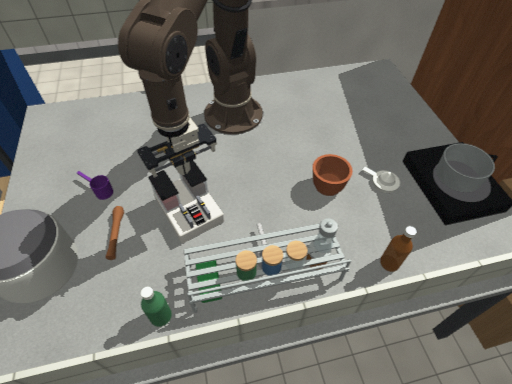

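View pics/c15.png

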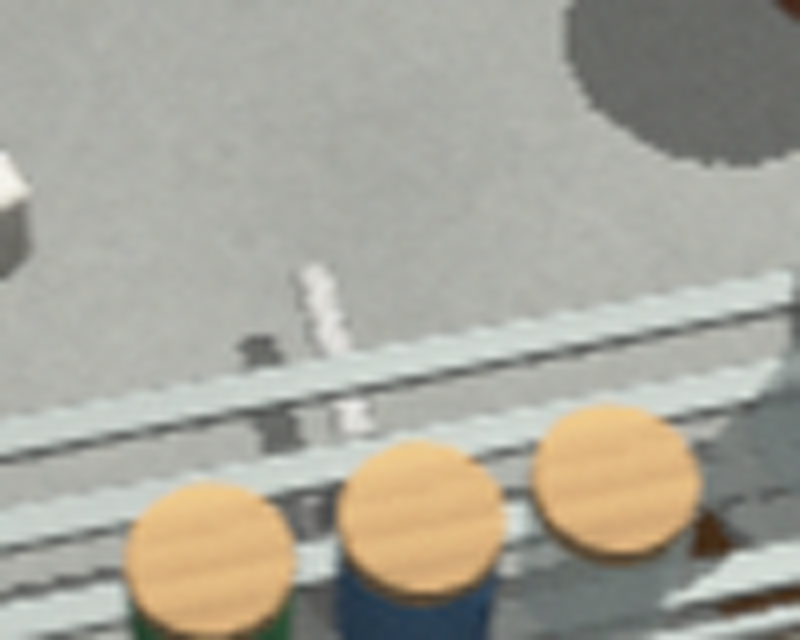

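```bash
python3 -c "
from h import *
d=load('s15')
e=ray_at(d,220+313/8,190+266/8,.034);print('hend',e,'bowl front edge x',e[0]+.123-.031)
a=load('scene0');df=cv2.absdiff(a['img'],d['img']).max(2)
for n,(x0,y0,x1,y1) in dict(mortar=(310,155,353,195),pestle=(103,205,127,260),grinder=(315,218,340,255),squeezer=(360,165,402,192),purple=(75,168,115,200)).items():
  print(n,(df[y0:y1,x0:x1]>40).mean().round(3), np.nanmedian(abs(a['z_map']-d['z_map'])[y0:y1,x0:x1]))
t=load('t15');crop('t15',190,105,390,265,4,'c16')
"
```

```text
hend [ 0.57978766 -0.02909701  0.034     ] bowl front edge x 0.6717876594553637
mortar 0.104 0.0023748875
pestle 0.258 0.0020923018
grinder 0.0 0.001765132
squeezer 0.0 0.0025756955
purple 0.143 0.0025002956
```

View pics/c16.png

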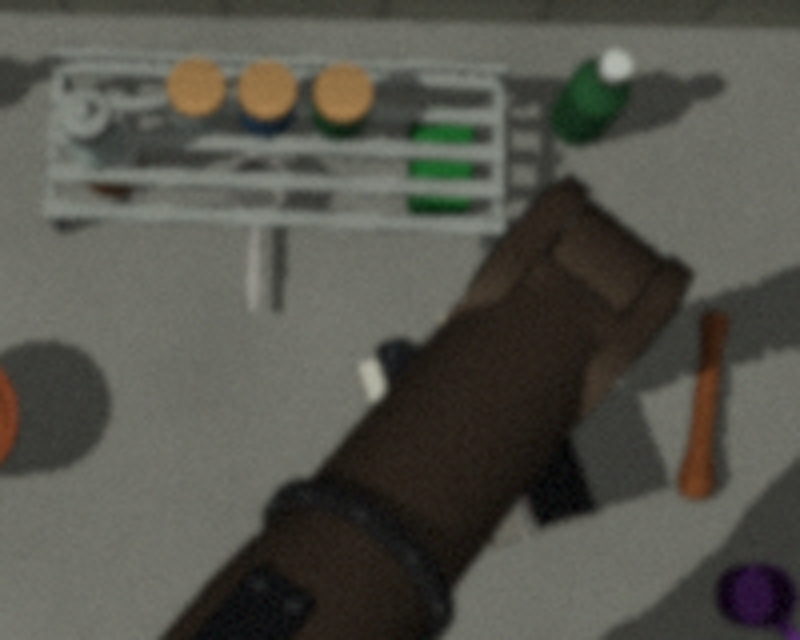

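```bash
python3 -c "
from h import *
print(arm.sign_off())"
```

```text
the job is handed in; nothing more can be done
None
```

I put the cup away under the shelf and then rolled the grind wheel three clicks. The job was handed in at about 18.6 s with the arm clear of everything.

- **Cup:** I lifted it off the mill by the bowl, set it on the counter, gripped it again by the handle and slid it in under the shelf. At the last check the handle end was at x ≈ 0.580. That puts the front of the bowl about 20 mm behind the shelf's front edge (x ≈ 0.652), with roughly 72 mm of handle sticking out. The cup looks upright from above. Slats and jars partly hide the bowl, so its position is worked out from the handle and the cup's stated size.
- **Wheel:** I dragged it in two 22 mm strokes away from the hoppers. The red ridge now sits where the ridge three clicks ahead of it was, within about 0.01 rad. The largest contact force I read was about 10 N.
- **Other items:** The grinder and squeezer show no change in the image. The mortar and pestle pictures changed, which I put down to the arm's shadow. Depths there agree to about 2 mm, and the pestle is at the same pixels as at the start.

No final check failed. The only disagreement was my first scene-camera reading of the ridge spacing, where I picked the wrong points. I used the wrist-camera readings instead, whose spacing was consistent to about 2%, apart from one ridge at the far edge that read 7% short.

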